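# Load a rail in the spring-jaw jig and press its grommet home

### The arm

A 6-joint arm with a two-finger parallel gripper is mounted at the origin on the work surface; the furniture and walls round the work are solid. World frame = base frame: x ahead of the robot, y to its left, z up, the work surface at z = 0. Lengths are in m, angles in rad, forces in N, time in s.
With the tool pointing down it reaches from about 0.275 to 0.725 m from the base axis. Payload 5.6 kg.
Tool frame: the origin (TCP) lies on the centre line of the jaws, within the pads' length; the fingertips stand ctrl.tips_ahead ahead of it and the grasp point (between the pads) lies 5 mm behind it (ctrl.tips_ahead is the distance from the TCP to the fingertips, in m); z points along the fingers, y is the line along which they close (so a half turn about z gives the same grasp; the last joint's range is limited). The gripper opens to 85 mm and grips with 20 to 120 N. Pads are 22 mm wide; open, the fingers measure 114 mm over their backs; the gripper's body (76 mm by 85 mm) begins 54 mm behind the grasp point. The pads swing forward as they close: fully open they stand 13 mm farther back than shut.
Start: joints at [-1.009, 0.255, 0.108, 0, -1.424, -0.285], TCP at [0.15, -0.529, 0.217] pointing down, gripper open.
Joint ranges: [-2.95, 2.95], [-1.21, 1.97], [-1.09, 1.5], [-2.87, 1.71], [-2.94, -0.07], [-3.05, 3.05]. Speed limits (rad/s): [2.57, 2.57, 3.14, 3.14, 3.14, 3.14].

### API

Orientations are given as a unit quaternion [x, y, z, w].
In Python, from station import ctrl gives the robot as it stands.
- The arm moves only by the tool apply_moves, never from a script. Its argument "plan" is a list of rows, each a list of 6 numbers: the shift along the tool's x, y, z in units of 40 mm (1.0 is 40 mm), then the turn, a rotation vector about the tool's x, y, z in units of 5 degrees (1.0 is 5 degrees). In form: [[x, y, z, wx, wy, wz], ...]. A call has 1 to 8 rows; each row is the pose to reach, as a shift and turn from the pose commanded when the call began, along the tool's axes at that moment; what a row does not reach only later rows make up. A row lasts 1/12 s, in which the tool goes at most 41.7 mm and 7.16 degrees, less where a joint would pass 70% of its speed; a pose out of reach is approached as far as the arm can. A call with a gripper value outside its range is refused whole. "jaw" is the gripper's target within -1 to 1 (fully open at 1, half-way at 0, shut at -1), set as the call begins (left out, the last holds). The fingers move at their own pace and stop on an object; "squeeze" is the grip in N (left out, the last holds). Time passes only in rows, so rows that repeat a pose let the fingers close. It gives the time, the measured TCP pose, the force, the opening and the grip force at its end, in the units of the state.
- ctrl.sense(): the state, without advancing time (a new reading comes with each control period).
- ctrl.get_image(name): name is "scene" or "side" or "wrist"; returns a dict with "color" (400x640x3 uint8, red, green, blue), "z_map" (400x640 float32, m along the optical axis (not along the pixel's ray), 0 where there is no reading), "vertical_fov" (degrees; the focal length in pixels is half the picture's height over the tangent of half this angle, whatever the lens; pixels are square), "cx", "cy" (the principal point, pixels), "k1" (the pictures are not rectified: a ray, as slopes to the right and down, at radius r is drawn at 1 + k1 r^2 times it, then the intrinsics apply), "R" (3x3) and "t" (3): a world point X has camera coordinates R X + t. Camera axes: x right, y down, z forward; pixel columns grow to the right and rows downward; lengths in m; the calibration is good to about 2 mm. A picture is of the moment at which its call begins.
- ctrl.hand_in(): hands the job in; it is judged then, once.
The state is a dict: "clock": time; "q": joint angles; "joint_vel": joint speeds; "effort": joint torques, N m; "position": TCP position; "tool_rot": TCP orientation; "ft_force": force on the tool from outside, world axes, zero at the start; "torque": the same for the moment, N m; "width": finger opening in m; "finger_force": force on a finger pad.
Only numpy, scipy, OpenCV 4.12 (cv2) and the standard library are available. Lean on these libraries where they do the work, as an engineer would, in place of code of your own. Each camera call takes 0.05 s, during which the arm holds its last target. There are 200 camera calls.

### The job

Load the brown hardwood rail into the spring-jaw jig: push the sprung jaw back with the end of the rail and hold it open while you set the rail down flat, grommet up, then let the jaw push it home under the lip of the hook stop and let go. Once the jig holds it, lay the loose pale offcut flat and centred on the black grommet, press with it until the grommet is fully home, and lay the offcut back flat on the bench. Leave the glue bottle, tape measure and screw tin standing where they are.

Things in the scene. Friction and masses are not known exactly. Their poses are not given: they have to be found in the camera images.
- jig: Spring-jaw jig screwed to the bench: plywood base 320 x 120 x 18 mm, from x = -112 to +208 mm of its frame. Origin on the bench under the seat's middle; x points from the hook stop to the jaw, to the robot's left within 0.3 rad, z up. Behind the jaw a blue spring housing, x = 110 to 166 mm, 48 mm over the base. Nothing else stands on the base between hook stop and jaw
- jig_seat (a point): Middle of the jig's seat, on the base's upper face, 18 mm over the bench; axes as the jig's. The loaded rail lies flat here, its length along x, its middle over this point
- hook_lip (a point): Hook stop, dark steel, fixed at the jig's right end: this point is the middle of the tip of its lip, on the lip's underside, 24.5 mm over the base, at x = -70 mm. The lip is 6 mm thick (top 30.5 mm over the base) and reaches 10 mm over the rail's end, which rests on the stop face at x = -80 mm. Two side cheeks, x = -82 to -60 mm, 25 mm high, stand 65 mm apart inside (y = +-32.5 mm)
- jaw (a joint): Sprung jaw: upright plate with black rubber face, 54 mm wide, 2 to 54 mm over the base. 0 m = at rest; grows as it is pushed back (+x), to 0.028 m at most. Springs push it towards the hook stop with 6 N at 0 plus 0.3 N per mm. Reads about 0.008 when it holds the rail home; at least 0.018 is needed for a level rail to pass the lip (at rest there is only 142 mm between lip and jaw)
- jaw_face (a point): Middle of the jaw's rubber face, 29 mm over the base; at x = +72 mm of the jig when the jaw is at rest; moves with the jaw
- rail: Rail to be loaded: dark brown hardwood board, 160 (its x) x 58 (its y) x 22 (its z) mm, about 0.18 kg, loose, lying on the bench in one of two places: in front of the jig or to the right. Origin in the middle of its underside. Either end may go to the jaw. It is gripped across its 58 mm width
- grommet (a joint): Round black plastic grommet started in the hole in the middle of the rail's upper side; the joint is how far it has been pressed in: 0 to 0.0025 m at the start, 0.007 m = fully home, its flange on the wood. It moves with about 7 N and stays where it is pushed
- grommet_top (a point): Middle of the upper face of the grommet's flange (diameter 46 mm, 3 mm thick; this face is 32 mm over the rail's underside less the joint value, so 25 mm when home)
- press_block: Loose pale hardwood offcut, the pressing block, 60 (its x) x 90 (its y) x 22 (its z) mm, 0.07 kg, lying flat on the bench in the other of the two places. Origin in the middle of its underside. Gripped across its 60 mm width
- press_block_center (a point): Middle of the pressing block, 11 mm over its underside
- tape_measure: Yellow and black tape measure, 93 (its y) x 38 (its x) x 62 mm high, standing on the bench close beside one long side of the rail and nearly parallel to it, so that a finger does not fit between them there. Origin in the middle of its underside. Leave it alone
- glue_bottle: Yellow glue bottle with orange cap, 52 x 66 mm, 192 mm high, standing 20 to 35 mm off the left end of the pressing block. Origin in the middle of its underside. Leave it standing
- screw_tin: Round open tin of screws, diameter 74 mm, 28 mm high, between the two places. Origin in the middle of its underside. Leave it alone
Not all that is in view belongs to the job. Leave any purple or yellow look-alike of the press_block alone.

How it is judged:
On the way, in this order (a step that is already met when the one before it is completed fails the run):
1. the rail lies home in the jig, under the lip and held by the sprung jaw, and is let go (x of rail in the frame of jig_seat between -0.003 and 0.003 m and y of rail in the frame of jig_seat between -0.005 and 0.005 m and z of rail in the frame of jig_seat between -0.002 and 0.0025 m and angle between the x axis of rail and the x axis of jig_seat, either way round below 0.08 rad and value of joint jaw above 0.005 m and contact force between the fingers and rail below 0.2 N), for 0.3 s.
2. the offcut lies flat and centred (within 20 mm) on the grommet, which is not yet home (x of rail in the frame of jig_seat between -0.003 and 0.003 m and y of rail in the frame of jig_seat between -0.005 and 0.005 m and z of rail in the frame of jig_seat between -0.002 and 0.0025 m and angle between the x axis of rail and the x axis of jig_seat, either way round below 0.08 rad and value of joint jaw above 0.005 m and angle between the z axis of press_block and the z axis of rail, either way round below 0.12 rad and horizontal distance between press_block_center and grommet_top below 0.02 m and contact force between press_block and rail above 0.5 N and value of joint grommet below 0.0055 m).
3. the offcut, flat and centred, has pressed the grommet home (last 0.7 mm allowed) in the held rail (x of rail in the frame of jig_seat between -0.003 and 0.003 m and y of rail in the frame of jig_seat between -0.005 and 0.005 m and z of rail in the frame of jig_seat between -0.002 and 0.0025 m and angle between the x axis of rail and the x axis of jig_seat, either way round below 0.08 rad and value of joint jaw above 0.005 m and angle between the z axis of press_block and the z axis of rail, either way round below 0.12 rad and horizontal distance between press_block_center and grommet_top below 0.02 m and contact force between press_block and rail above 0.3 N and value of joint grommet above 0.0063 m), for 0.05 s.
At the end, for the whole second after the job is handed in: Rail flat in the jig, end against the hook stop under the lip (within 3 mm along, 5 mm across, 2.5 mm high, 0.08 rad), jaw pressing on its other end (over 5 mm from rest); grommet pressed in more than 6.3 of 7 mm; offcut flat on the bench; all at rest (x of rail in the frame of jig_seat between -0.003 and 0.003 m and y of rail in the frame of jig_seat between -0.005 and 0.005 m and z of rail in the frame of jig_seat between -0.002 and 0.0025 m and angle between the x axis of rail and the x axis of jig_seat, either way round below 0.08 rad and value of joint jaw above 0.005 m and value of joint grommet above 0.0063 m and height (world z) of press_block_center below 0.014 m and linear speed of each of press_block, rail below 0.02 m/s); the robot touches nothing.
It fails at once if the glue bottle is pushed more than 30 mm or tipped (distance of glue_bottle from where it was at the start of the episode above 0.03 m or angle between glue_bottle's own z axis and vertical above 0.4 rad).
It fails at once if the tape measure is pushed more than 30 mm or tipped (distance of tape_measure from where it was at the start of the episode above 0.03 m or angle between tape_measure's own z axis and vertical above 0.4 rad).
It fails at once if the screw tin is pushed more than 30 mm or tipped (distance of screw_tin from where it was at the start of the episode above 0.03 m or angle between screw_tin's own z axis and vertical above 0.4 rad).
It also fails if it takes over 67 s, if anything falls off the work surface, if the arm or the gripper's body presses on something with over 40 N, if the wrist force passes 120 N, or if a joint passes its speed limit or range.

## Working session

There is one attempt and no reset: what is moved stays moved. The work goes in short steps, Python scripts to look and compute and a tool call to move; the robot and the scene stay as the last step left them, time stands still between calls to the robot, and variables do not carry over. Pictures are saved under pics/ and viewed, at most 10 in all, crops included, and the job is handed in when it is done.

Besides the shell and the picture viewer there is one more tool, called after "Call:" as name(argument=value, ...) on one line, values as JSON. apply_moves: Moves the arm, as the interface text tells. Its arguments: {"type":"object","properties":{"plan":{"type":"array"},"jaw":{"type":"number"},"squeeze":{"type":"number"}},"required":["plan"]}

```bash
mkdir -p pics; ls
cat > h.py <<'E'
import numpy as np,cv2
from station import ctrl
def cal(im):
    f=200/np.tan(np.radians(im['vertical_fov'])/2)
    return f,im['cx'],im['cy'],im['k1'],np.array(im['R']),np.array(im['t'])
def rays(im,uv):
    f,cx,cy,k,R,t=cal(im)
    uv=np.atleast_2d(np.asarray(uv,float))
    d=(uv-[cx,cy])/f; s=d.copy()
    for _ in range(20): s=d/(1+k*(s**2).sum(1,keepdims=True))
    return np.c_[s,np.ones(len(s))]
def onplane(im,uv,z):
    R,t=cal(im)[4:]; D=rays(im,uv)@R; C=-R.T@t
    return C+D*((z-C[2])/D[:,2])[:,None]
def cloud(im):
    h,w=im['z_map'].shape
    uu,vv=np.meshgrid(np.arange(w),np.arange(h))
    r=rays(im,np.c_[uu.ravel(),vv.ravel()])
    R,t=cal(im)[4:]
    P=(r*im['z_map'].reshape(-1,1)-t)@R
    P[im['z_map'].ravel()==0]=np.nan
    return P.reshape(h,w,3)
def proj(im,X):
    f,cx,cy,k,R,t=cal(im); c=np.atleast_2d(X)@R.T+t; s=c[:,:2]/c[:,2:]
    return s*(1+k*(s**2).sum(1,keepdims=True))*f+[cx,cy]
def save(n,c): cv2.imwrite('pics/'+n,cv2.cvtColor(c,cv2.COLOR_RGB2BGR))
E
python3 - <<'E'
from h import *
import pickle
d={n:ctrl.get_image(n) for n in('scene','side','wrist')}
pickle.dump(d,open('d0.pkl','wb'))
for n in d: save(n+'0.png',d[n]['color']); print(n,-np.array(d[n]['R']).T@d[n]['t'],d[n]['k1'],d[n]['vertical_fov'])
print(ctrl.sense(),ctrl.tips_ahead)
E
```

```text
pics
scene [ 1.41007768 -0.40753904  0.67619802] -0.0447779670008244 50.763638419309004
side [0.2879412  0.71397844 0.75901147] -0.051217187621158 43.34666666071956
wrist [ 0.08818679 -0.54708628  0.37368549] -0.009243357818051688 70.02464833098824
{'clock': 0.15, 'q': array([-1.00938674e+00,  2.55605477e-01,  1.07328506e-01, -3.16795731e-04,
       -1.42388664e+00, -2.84605394e-01]), 'joint_vel': array([ 3.07767589e-04, -1.29365674e-03,  4.76652304e-03,  3.70154485e-03,
        4.09957375e-06,  6.27395103e-04]), 'effort': array([-1.25714403e-03, -3.86940193e+01,  2.38082653e+01,  5.36674440e+00,
       -4.52050925e-03, -3.82169560e-06]), 'position': array([ 0.15024536, -0.52869284,  0.21602277]), 'tool_rot': array([-1.37937563e-01,  9.90440678e-01,  6.87699147e-04, -1.37771377e-04]), 'ft_force': array([ 0.40131544, -0.11225044, -0.2893238 ]), 'torque': array([-0.00213826, -0.02296586, -0.01492503]), 'finger_force': 0.0, 'width': 0.08536142485129541} 0.014
```

View pics/scene0.png

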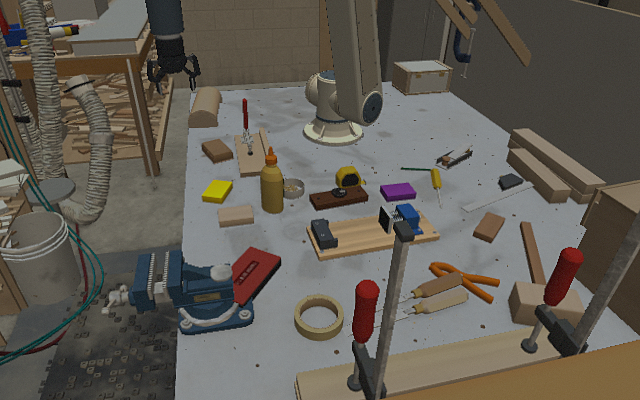

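View pics/side0.png

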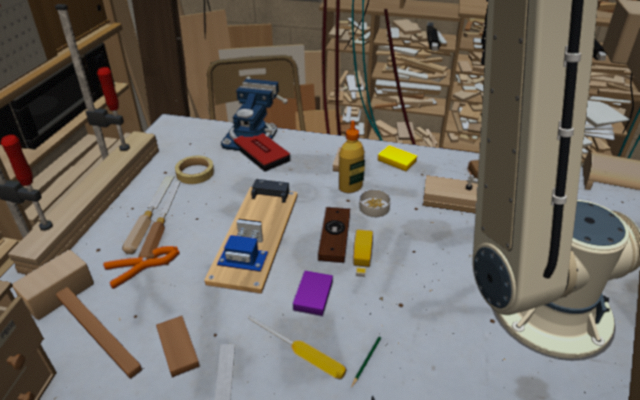

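The scene picture shows the rail at (338,197) with the tape measure behind it at (348,178), the jig at (372,235), the glue bottle at (271,185) and the tin at (292,188). Press block candidates are: pale (236,215), yellow (217,190), purple (398,191), brown (217,150) and brown (488,227). The pale one fits, because its colour is right and the glue bottle stands off its left end. I'll confirm it in a crop while measuring.

Run:
```python
from h import *
import pickle
d=pickle.load(open('d0.pkl','rb')); im=d['scene']
c=im['color'][130:270,180:460]; save('crop1.png',cv2.resize(c,None,fx=2.8,fy=2.8,interpolation=cv2.INTER_CUBIC))
for n in('scene','side'):
    im=d[n]; P=cloud(im); hsv=cv2.cvtColor(im['color'],cv2.COLOR_RGB2HSV)
    x,y,z=P[...,0],P[...,1],P[...,2]
    inb=(x>.2)&(x<.9)&(y>-.6)&(y<.35)
    print(n,'bench z',np.nanmedian(z[inb&(abs(z)<.01)]))
    m=(inb&(z>.010)&(z<.3)).astype('uint8')
    k,l,s,ce=cv2.connectedComponentsWithStats(m)
    for i in range(1,k):
        if s[i,4]<120: continue
        q=P[l==i]; hh=np.nanpercentile(q[:,2],[50,97])
        r=cv2.minAreaRect(q[:,:2].astype('float32'))
        print(ce[i].round(),s[i,4],'z',hh.round(3),'rect',np.round(r[0],3),np.round(r[1],3),round(r[2],1),np.median(hsv[l==i],0))
```

```text
scene bench z -0.0007185778731098386
[271. 181.] 1682 z [0.051 0.166] rect [ 0.333 -0.277] [0.293 0.147] 13.7 [ 20. 150.  98.]
[449. 159.] 194 z [0.021 0.031] rect [0.308 0.319] [0.049 0.09 ] 27.4 [24. 25. 84.]
[341. 189.] 1251 z [0.022 0.06 ] rect [ 0.426 -0.102] [0.116 0.172] 7.3 [ 13. 144.  66.]
[437. 182.] 218 z [0.019 0.026] rect [0.462 0.201] [0.028 0.206] 67.9 [ 24. 198. 135.]
[216. 190.] 439 z [0.02  0.023] rect [ 0.354 -0.441] [0.062 0.094] 66.6 [ 29. 240. 174.]
[398. 191.] 445 z [0.02  0.023] rect [0.458 0.074] [0.065 0.092] 0.2 [143. 157. 119.]
[609. 199.] 146 z [0.219 0.225] rect [0.868 0.347] [0.006 0.061] 89.9 [17. 89. 58.]
[367. 231.] 3759 z [0.018 0.066] rect [ 0.624 -0.062] [0.125 0.321] 2.5 [ 18.  93. 145.]
[235. 214.] 554 z [0.02  0.023] rect [ 0.483 -0.397] [0.068 0.091] 1.2 [ 17.  60. 141.]
[489. 226.] 509 z [0.019 0.021] rect [0.661 0.25 ] [0.051 0.112] 41.0 [ 14. 109. 114.]
[532. 254.] 816 z [0.039 0.042] rect [0.797 0.274] [0.027 0.233] 62.4 [ 14. 109. 113.]
[204. 288.] 7838 z [0.055 0.122] rect [ 0.767 -0.447] [0.182 0.322] 23.5 [100. 113.  77.]
[444. 290.] 2
[... 918 characters left out ...]
4. 202.] 507 z [0.018 0.03 ] rect [ 0.381 -0.228] [0.073 0.078] 22.5 [ 18.  39. 117.]
[334. 233.] 1382 z [0.022 0.032] rect [ 0.451 -0.103] [0.058 0.164] 6.7 [ 10. 173.  63.]
[362. 247.] 642 z [0.051 0.063] rect [ 0.379 -0.049] [0.038 0.065] 4.9 [ 24. 240. 169.]
[ 85. 274.] 203 z [0.038 0.062] rect [0.897 0.16 ] [0.026 0.008] 69.7 [ 15. 108.  74.]
[312. 291.] 1235 z [0.021 0.024] rect [0.455 0.075] [0.06  0.095] 0.0 [141. 191. 148.]
[102. 336.] 1779 z [0.039 0.042] rect [0.796 0.273] [0.027 0.243] 61.9 [ 13. 129. 123.]
[177. 344.] 1528 z [0.019 0.021] rect [0.659 0.25 ] [0.049 0.113] 39.8 [ 13. 128. 126.]
[311. 355.] 1038 z [0.022 0.027] rect [0.459 0.202] [0.028 0.209] 69.6 [ 25. 235. 164.]
```

View pics/crop1.png

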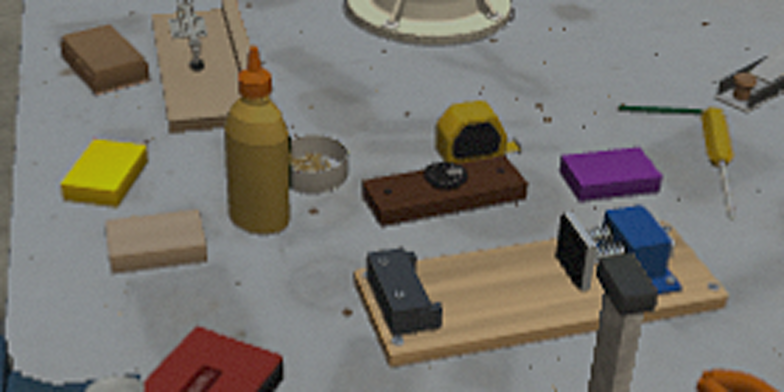

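The crop confirms it: the pale block at crop (157,240) stands beside the glue bottle, and the yellow and purple ones are look-alikes. The rail is at (445,190) with the tape measure behind its left half. Next I'll refine the positions.

```bash
cat >> h.py <<'E'
def rect(P,m):
    q=P[m][:,:2]; q=q[~np.isnan(q[:,0])].astype('float32')
    (c,s,a)=cv2.minAreaRect(q)
    if s[0]>s[1]: a-=90; s=s[::-1]   # a: direction of short side
    return np.round(c,4),np.round(s,4),round(a,2)
def toprect(im,mask,z):
    mask=cv2.morphologyEx(mask.astype('uint8'),cv2.MORPH_OPEN,np.ones((3,3)))
    k,l,s,_=cv2.connectedComponentsWithStats(mask); i=1+s[1:,4].argmax()
    cs,_=cv2.findContours((l==i).astype('uint8'),cv2.RETR_EXTERNAL,cv2.CHAIN_APPROX_NONE)
    c=max(cs,key=cv2.contourArea)[:,0]
    X=onplane(im,c,z); 
    P=X[None]; return rect(P,np.ones(P.shape[:2],bool))
E
python3 - <<'E'
from h import *
import pickle
d=pickle.load(open('d0.pkl','rb'))
for n in('scene','side'):
    im=d[n]; P=cloud(im); H=cv2.cvtColor(im['color'],cv2.COLOR_RGB2HSV); h,s,v=[H[...,i].astype(int) for i in range(3)]
    x,y,z=[P[...,i] for i in range(3)]
    print(n)
    box=lambda a,b,c,e:(x>a)&(x<b)&(y>c)&(y<e)
    try: print('rail',toprect(im,box(.38,.55,-.22,.02)&(z>.018)&(z<.04)&~((h>20)&(s>200)),.022))
    except Exception as e: print(e)
    print('tape',rect(P,box(.33,.42,-.15,.05)&(z>.035)&(z<.07)), rect(P,box(.33,.42,-.15,.05)&(z>.025)&(z<.07)&(x<.42)))
    print('jig',toprect(im,box(.53,.72,-.28,.13)&(z>.013)&(z<.023)|box(.53,.72,-.28,.13)&(z>.023)&(z<.03)&0,.018))
    print('block',toprect(im,box(.42,.56,-.47,-.35)&(z>.017)&(z<.027)&(v>90),.022))
    b=box(.4,.56,-.40,-.25)&(z>.04)&(z<.2); q=P[b]; print('glue',np.nanpercentile(q,[2,98],0).round(3).tolist())
    b=box(.56,.68,-.21,-.15)&(z>.044); print('hook top',rect(P,b),np.nanmedian(z[b]))
    b=box(.56,.70,-.1,.12)&(z>.06)&(z<.08); print('jaw top',rect(P,b),np.nanmedian(z[b]))
E
```

```text
scene
rail (array([ 0.4525, -0.1053]), array([0.0676, 0.1605]), 6.79)
tape (array([ 0.383 , -0.0568]), array([0.0399, 0.0693]), 3.3) (array([ 0.3831, -0.0557]), array([0.0401, 0.0711]), 2.7)
jig (array([ 0.6299, -0.1161]), array([0.1228, 0.2115]), 1.96)
block (array([ 0.4874, -0.3977]), array([0.0633, 0.0893]), 0.82)
glue [[0.448, -0.322, 0.043], [0.483, -0.267, 0.179]]
hook top (array([ 0.6304, -0.1941]), array([0.0315, 0.0871]), -89.96) 0.0472151142752637
jaw top (array([0.6208, 0.0045]), array([0.0619, 0.087 ]), 0.53) 0.06489287440947908
side
rail (array([ 0.4505, -0.1024]), array([0.0579, 0.1621]), 6.81)
tape (array([ 0.379 , -0.0477]), array([0.0389, 0.0593]), 0.67) (array([ 0.3896, -0.047 ]), array([0.0604, 0.0609]), -89.33)
jig (array([ 0.6197, -0.0602]), array([0.1205, 0.3213]), 3.12)
block (array([ 0.507 , -0.3703]), array([0.0131, 0.0478]), 11.91)
glue [[0.421, -0.297, 0.043], [0.478, -0.263, 0.182]]
hook top (array([ 0.6282, -0.1891]), array([0.0415, 0.0854]), -89.84) 0.04845437540265534
jaw top (array([0.6169, 0.0075]), array([0.0586, 0.0935]), 1.65) 0.06592329659486457
```

```bash
cat >> h.py <<'E'
from scipy.spatial.transform import Rotation as Ro
def down(yaw):  # tool x at world yaw (deg), z down
    a=np.radians(yaw); x=np.array([np.cos(a),np.sin(a),0]); z=np.array([0,0,-1.]); return Ro.from_matrix(np.c_[x,np.cross(z,x),z])
def move(p,R,s=None):
    s=s or ctrl.sense(); T=Ro.from_quat(s['tool_rot'])
    d=T.inv().apply(np.array(p)-s['position'])/.04; r=(T.inv()*R).as_rotvec(degrees=True)/5
    print('row',np.round(np.r_[d,r],2).tolist())
def st():
    s=ctrl.sense(); T=Ro.from_quat(s['tool_rot']).as_matrix()
    print('t',round(s['clock'],2),'p',s['position'].round(4),'yaw',np.degrees(np.arctan2(T[1,0],T[0,0])).round(2),'zax',T[:,2].round(3),'F',s['ft_force'].round(2),'w',round(s['width'],4),'ff',round(s['finger_force'],1),'q6',s['q'][5].round(2))
E
python3 - <<'E'
from h import *
move([.4536,-.1282,.2],down(96.8))
E
```

```text
row [-10.03, 7.56, 0.41, 0.01, -0.01, 19.81]
```

Call:
apply_moves(plan=[[-10.03,7.56,0.4,0,0,19.8],[-10.03,7.56,0.4,0,0,19.8],[-10.03,7.56,0.4,0,0,19.8],[-10.03,7.56,0.4,0,0,19.8],[-10.03,7.56,0.4,0,0,19.8],[-10.03,7.56,0.4,0,0,19.8],[-10.03,7.56,0.4,0,0,19.8],[-10.03,7.56,0.4,0,0,19.8]], jaw=1)

```text
clock: 0.82
position: [0.3239, -0.3011, 0.2076]
tool_rot: [0.287, 0.958, 0.0, -0.0]
ft_force: [1.3, -0.2, 0.8]
width: 0.0856
finger_force: 0.0
```

```bash
python3 -c "
from h import *
st();move([.4536,-.1282,.2],down(96.8))"
```

```text
t 0.82 p [ 0.3239 -0.3011  0.2076] yaw 146.69 zax [-0.  0. -1.] F [ 1.25 -0.22  0.78] w 0.0856 ff 0.0 q6 -1.76
row [-0.33, 5.39, 0.19, 0.0, -0.0, 9.98]
```

Call:
apply_moves(plan=[[-0.33,5.4,0.2,0,0,9.9],[-0.33,5.4,0.2,0,0,9.9],[-0.33,5.4,0.2,0,0,9.9],[-0.33,5.4,0.2,0,0,9.9],[-0.33,5.4,0.2,0,0,9.9],[-0.33,5.4,0.2,0,0,9.9],[-0.33,5.4,0.2,0,0,9.9],[-0.33,5.4,0.2,0,0,9.9]])

```text
clock: 1.48
position: [0.4531, -0.1297, 0.199]
tool_rot: [0.657, 0.754, 0.001, -0.002]
ft_force: [-0.5, -0.3, 0.2]
width: 0.0855
finger_force: 0.0
```

Run:
```python
from h import *
import pickle
im=ctrl.get_image('wrist'); pickle.dump(im,open('w1.pkl','wb')); save('w1.png',im['color']); st()
P=cloud(im); H=cv2.cvtColor(im['color'],cv2.COLOR_RGB2HSV); x,y,z=[P[...,i] for i in range(3)]
m=(x>.37)&(x<.55)&(y<.05)&(y>-.25)&(z>.017)&(z<.033)&(H[...,0]<20)
print(toprect(im,m,.022), rect(P,m))
b=(x>.33)&(x<.415)&(y>-.2)&(z>.03)&(z<.07);print('tape',np.nanpercentile(P[b],[1,99],0).round(3))
```

```text
t 1.53 p [ 0.4527 -0.131   0.1992] yaw 98.01 zax [-0.001  0.004 -1.   ] F [-0.41  0.08  0.95] w 0.0855 ff 0.0 q6 -3.05
(array([ 0.4522, -0.1041]), array([0.0568, 0.1595]), 6.73) (array([ 0.4363, -0.1357]), array([0.1151, 0.2336]), -7.34)
tape [[ 0.363 -0.09   0.032]
 [ 0.401 -0.022  0.064]]
```

View pics/w1.png

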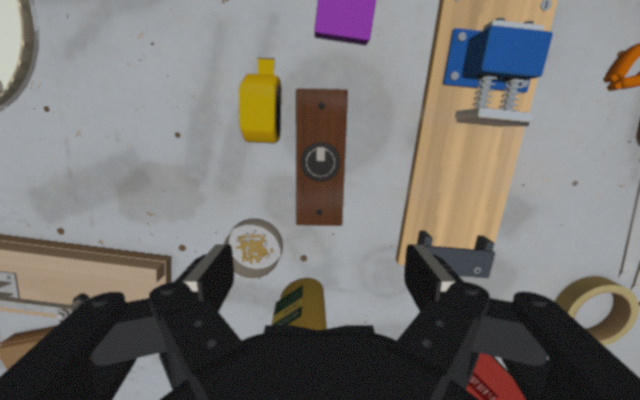

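The wrist picture shows the rail at (321,157) with the grommet at (321,162), the tape at (260,108) beside its left half, the tin at (256,247), and the hook at (457,258). The last joint reached its range end, so I'll work out the other grasp turn.

Run:
```python
from h import *
print(ctrl.sense()['q'].round(3))
d=(np.array([-.1184,.993])); g=np.array([.4517,-.1035])-.026*d; print(g)
move([*g,.2],down(96.8-180))
im=__import__('pickle').load(open('w1.pkl','rb')); P=cloud(im); x,y,z=[P[...,i] for i in range(3)]
print('jig',toprect(im,(x>.53)&(x<.72)&(y>-.28)&(z>.010)&(z<.024),.018))
for uv in [(427,240),(487,248),(497,272),(427,262),(532,123),(474,118)]: print(uv,P[uv[1],uv[0]].round(3))
```

```text
[ 0.048  0.107 -0.118 -0.004 -1.347 -3.049]
[ 0.4547784 -0.129318 ]
row [0.04, 0.06, -0.02, 0.08, -0.02, -35.76]
jig (array([ 0.6214, -0.0641]), array([0.1225, 0.3135]), 2.85)
(427, 240) [ 0.589 -0.176  0.044]
(487, 248) [ 0.663 -0.177  0.044]
(497, 272) [ 0.717 -0.225  0.   ]
(427, 262) [ 0.497 -0.114  0.249]
(532, 123) [ 0.7   -0.026  0.001]
(474, 118) [ 0.597 -0.036  0.061]
```

Call:
apply_moves(plan=[[0,0,0,0,0,-11.4],[0,0,0,0,0,-11.4],[0,0,0,0,0,-11.4],[0,0,0,0,0,-11.4],[0,0,0,0,0,-11.4],[0,0,0,0,0,-11.4],[0,0,0,0,0,-11.4],[0,0,0,0,0,-11.4]], jaw=0.7)

```text
clock: 2.2
position: [0.452, -0.1321, 0.1996]
tool_rot: [0.216, 0.976, 0.002, -0.001]
ft_force: [0.2, -0.4, 0.5]
width: 0.0726
finger_force: 0.0
```

Call:
apply_moves(plan=[[0,0,0,0,0,-11.4],[0,0,0,0,0,-11.4],[0,0,0,0,0,-11.4],[0,0,0,0,0,-11.4],[0,0,0,0,0,-11.4],[0,0,0,0,0,-11.4],[0,0,0,0,0,-11.4],[0,0,0,0,0,-11.4]])

```text
clock: 2.87
position: [0.452, -0.1321, 0.1996]
tool_rot: [-0.276, 0.961, 0.002, 0.0]
ft_force: [0.3, 0.8, 0.4]
width: 0.0725
finger_force: 0.0
```

Call:
apply_moves(plan=[[0,0,0,0,0,-11.4],[0,0,0,0,0,-11.4],[0,0,0,0,0,-11.4],[0,0,0,0,0,-11.4],[0,0,0,0,0,-11.4],[0,0,0,0,0,-11.4],[0,0,0,0,0,-11.4],[0,0,0,0,0,-11.4]])

```text
clock: 3.53
position: [0.452, -0.1321, 0.1996]
tool_rot: [-0.701, 0.713, 0.002, 0.001]
ft_force: [-0.2, 0.1, -0.3]
width: 0.0727
finger_force: 0.0
```

Run:
```python
from h import *
import pickle
im=ctrl.get_image('wrist'); pickle.dump(im,open('w2.pkl','wb')); st(); print(ctrl.tips_ahead)
P=cloud(im); H=cv2.cvtColor(im['color'],cv2.COLOR_RGB2HSV); x,y,z=[P[...,i] for i in range(3)]
m=(x>.37)&(x<.55)&(y<.05)&(y>-.25)&(z>.017)&(z<.033)&(H[...,0]<20)
print(toprect(im,m,.022))
move([.4531,-.1154,.09],down(-83.2)); move([.4531,-.1154,.02],down(-83.2))
```

```text
t 3.58 p [ 0.452  -0.1321  0.1996] yaw -90.59 zax [-0.001  0.004 -1.   ] F [ 0.54 -0.58  0.  ] w 0.0723 ff 0.0 q6 -0.06
0.014
(array([ 0.4522, -0.1052]), array([0.0577, 0.1595]), 6.74)
row [-0.41, -0.03, 2.74, 0.0, 0.05, -1.48]
row [-0.4, -0.03, 4.49, 0.0, 0.05, -1.48]
```

Call:
apply_moves(plan=[[-0.38,-0.03,1.0,0,0.05,-1.48],[-0.38,-0.03,2.0,0,0.05,-1.48],[-0.38,-0.03,2.7,0,0.05,-1.48],[-0.38,-0.03,3.2,0,0.05,-1.48],[-0.38,-0.03,3.7,0,0.05,-1.48],[-0.38,-0.03,4.1,0,0.05,-1.48],[-0.38,-0.03,4.4,0,0.05,-1.48],[-0.38,-0.03,4.48,0,0.05,-1.48]])

```text
clock: 4.25
position: [0.4521, -0.1162, 0.0186]
tool_rot: [0.743, -0.67, -0.001, 0.001]
ft_force: [0.8, 0.6, 0.0]
width: 0.0726
finger_force: 0.0
```

Call:
apply_moves(plan=[[0,0,0,0,0,0],[0,0,0,0,0,0],[0,0,0,0,0,0],[0,0,0,0,0,0],[0,0,0,0,0,0],[0,0,0,0,0,0]], jaw=-1, squeeze=110)

```text
clock: 4.75
position: [0.4542, -0.116, 0.0211]
tool_rot: [0.744, -0.669, 0.001, -0.0]
ft_force: [0.7, 0.7, -0.4]
width: 0.0002
finger_force: 0.0
```

```bash
python3 -c "
from h import *
st()"
```

```text
t 4.75 p [ 0.4542 -0.116   0.0211] yaw -83.9 zax [ 0.001 -0.    -1.   ] F [ 0.67  0.73 -0.35] w 0.0002 ff 0.0 q6 0.02
```

Run:
```python
from h import *
a=ctrl.get_image('scene')['color'][130:270,240:460]; b=ctrl.get_image('side')['color'][170:310,240:460]
save('g1.png',np.vstack([cv2.resize(a,None,fx=2,fy=2),cv2.resize(b,None,fx=2,fy=2)])); st()
```

```text
t 4.85 p [ 0.454  -0.116   0.0209] yaw -83.9 zax [ 0.001 -0.    -1.   ] F [ 0.04 -0.14 -0.35] w 0.0003 ff 0.0 q6 0.02
```

View pics/g1.png

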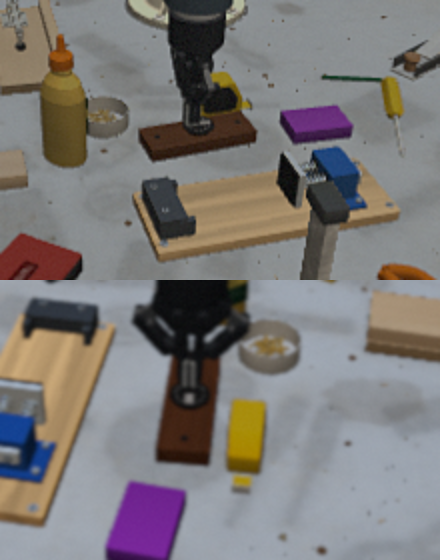

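The picture shows the fingers shut above the rail, at scene crop (197,122), right on top of the grommet. They closed without gripping, so I'll check the fingertips' true height by depth.

Run:
```python
from h import *
for n in('scene','side'):
    im=ctrl.get_image(n); P=cloud(im); uv=proj(im,[[.454,-.116,z] for z in(.007,.03,.05,.1)]).round().astype(int); print(n,uv.tolist())
    u0,v0=uv[1]
    for v in range(v0-26,v0+14,3): print(v,P[v,u0].round(3),im['color'][v,u0])
st()
```

```text
scene [[334, 199], [335, 193], [335, 187], [336, 171]]
167 [ 0.472 -0.124  0.124] [14 20 17]
170 [ 0.472 -0.124  0.115] [23 13 18]
173 [ 0.469 -0.123  0.104] [40 39 41]
176 [ 0.471 -0.123  0.095] [21 25 22]
179 [ 0.478 -0.124  0.09 ] [16 14 18]
182 [ 0.482 -0.125  0.083] [21 23 29]
185 [ 0.471 -0.121  0.067] [23 20 25]
188 [ 0.469 -0.12   0.056] [16 19 25]
191 [ 0.472 -0.121  0.048] [31 27 28]
194 [ 0.463 -0.117  0.031] [34 37 34]
197 [ 0.464 -0.117  0.022] [44 29 19]
200 [ 0.477 -0.12   0.021] [73 49 31]
203 [ 0.482 -0.122  0.014] [43 27 17]
206 [ 0.482 -0.121  0.004] [41 24 10]
side [[334, 231], [334, 223], [334, 216], [334, 198]]
197 [ 0.453 -0.108  0.109] [46 48 52]
200 [ 0.478 -0.232  0.002] [72 75 81]
203 [ 0.456 -0.124  0.08 ] [69 75 78]
206 [ 0.455 -0.119  0.076] [24 24 26]
209 [ 0.453 -0.111  0.074] [40 37 39]
212 [ 0.453 -0.108  0.069] [59 58 57]
215 [ 0.452 -0.107  0.061] [48 47 46]
218 [ 0.452 -0.105  0.054] [48 48 48]
221 [ 0.452 -0.107  0.044] [47 46 47]
224 [ 0.452 -0.109  0.034] [22 22 21]
227 [ 0.45  -0.101  0.032] [110 107 104]
230 [ 0.448 -0.091  0.032] [121 118 116]
233 [ 0.446 -0.081  0.033] [19 17 18]
236 [ 0.447 -0.085  0.02 ] [68 37 23]
t 4.95 p [ 0.4539 -0.116   0.0207] yaw -83.9 zax [ 0. -0. -1.] F [ 0.09 -0.17 -0.13] w 0.0001 ff 0.0 q6 0.02
```

Call:
apply_moves(plan=[[0,0,-1,0,0,0],[0,0,-1,0,0,0],[0,0,-1,0,0,0],[0,0,-1,0,0,0],[0,0,-1,0,0,0],[0,0,-1,0,0,0]], jaw=0.7)

```text
clock: 5.45
position: [0.4532, -0.116, 0.0599]
tool_rot: [0.744, -0.668, -0.0, 0.001]
ft_force: [-0.3, -0.7, -0.0]
width: 0.0719
finger_force: 0.0
```

Run:
```python
from h import *
st()
for n in('scene','side'):
    im=ctrl.get_image(n); P=cloud(im); x,y,z=[P[...,i] for i in range(3)]
    dark=im['color'].max(2)<95
    for s in(-1,1):
        xc=.454+s*.042
        m=dark&(abs(x-xc)<.02)&(abs(y+.116)<.025)&(z>.036)&(z<.2)
        if m.sum(): print(n,s,m.sum(),np.percentile(z[m],[0,3,10,50]).round(3), P[m][z[m].argmin()].round(3))
    m=(abs(x-.454)<.02)&(abs(y+.116)<.02)&(z>.025)&(z<.06)
    print(P[m].min(0) if m.any() else 0)
```

```text
t 5.45 p [ 0.4532 -0.116   0.0599] yaw -83.9 zax [-0.002 -0.    -1.   ] F [-0.27 -0.7  -0.02] w 0.0719 ff 0.0 q6 0.02
scene -1 170 [0.082 0.086 0.09  0.118] [ 0.415 -0.115  0.082]
scene 1 311 [0.082 0.086 0.096 0.152] [ 0.493 -0.111  0.082]
[ 0.43504823 -0.1254783   0.02538778]
side -1 526 [0.086 0.098 0.114 0.156] [ 0.413 -0.112  0.086]
side 1 512 [0.083 0.096 0.109 0.152] [ 0.49  -0.115  0.083]
[ 0.43410476 -0.12699053  0.02638906]
```

The measured fingertips sit 23 mm behind the TCP at 72 mm opening, and about 12 mm behind it when shut. They do not stand ahead of it as stated, so I'll use the measured offset and go lower.

Call:
apply_moves(plan=[[0,0,0.6,0,0,-0.1],[0,0,1.1,0,0,-0.1],[0,0,1.4,0,0,-0.1],[0,0,1.65,0,0,-0.1],[0,0,1.8,0,0,-0.1],[0,0,1.85,0,0,-0.1],[0,0,1.85,0,0,-0.1]])

```text
clock: 6.13
position: [0.4536, -0.1161, -0.0137]
tool_rot: [0.747, -0.665, -0.0, 0.001]
ft_force: [0.4, 0.3, 0.9]
width: 0.0727
finger_force: 0.0
```

Call:
apply_moves(plan=[[0,0,0,0,0,0],[0,0,0,0,0,0],[0,0,0,0,0,0],[0,0,0,0,0,0],[0,0,0,0,0,0],[0,0,0,0,0,0]], jaw=-1, squeeze=110)

```text
clock: 6.63
position: [0.4546, -0.1161, -0.0121]
tool_rot: [0.747, -0.665, 0.001, -0.0]
ft_force: [-2.0, 0.6, 4.6]
width: 0.0556
finger_force: 117.0
```

```bash
python3 -c "
from h import *
st()"
```

```text
t 6.63 p [ 0.4546 -0.1161 -0.0121] yaw -83.36 zax [ 0.002 -0.001 -1.   ] F [-2.01  0.64  4.58] w 0.0556 ff 117.0 q6 0.03
```

```bash
python3 -c "
from h import *
move([.4546,-.1161,.108],down(-83.3));move([.6246,-.120,.108],down(-87.))"
```

```text
row [0.0, -0.01, -3.0, -0.02, -0.01, -0.01]
row [0.59, -4.22, -2.99, -0.02, -0.01, 0.73]
```

Call:
apply_moves(plan=[[0,0,-0.3,0,0,0],[0,0,-1,0,0,0],[0,0,-2,0,0,0],[0,0,-3,0,0,0.3],[0.2,-1,-3,0,0,0.73],[0.3,-2,-3,0,0,0.73],[0.5,-3,-3,0,0,0.73],[0.6,-3.8,-3,0,0,0.73]])

```text
clock: 7.3
position: [0.61, -0.1226, 0.1075]
tool_rot: [0.725, -0.689, 0.001, -0.001]
ft_force: [0.3, 0.1, -1.4]
width: 0.0558
finger_force: 116.8
```

Call:
apply_moves(plan=[[0,-0.42,0,0,0,0],[0,-0.42,0,0,0,0],[0,-0.42,0,0,0,0]])

```text
clock: 7.55
position: [0.6246, -0.1213, 0.106]
tool_rot: [0.725, -0.689, -0.0, 0.0]
ft_force: [-0.4, -0.5, -1.8]
width: 0.0552
finger_force: 116.8
```

Run:
```python
from h import *
import pickle
st()
d={n:ctrl.get_image(n) for n in('scene','side','wrist')}; pickle.dump(d,open('d1.pkl','wb')); st()
save('c1.png',np.vstack([d['side']['color'][60:330,120:520],d['wrist']['color'][:,120:520][:330]]))
```

```text
t 7.55 p [ 0.6246 -0.1213  0.106 ] yaw -87.05 zax [-0.001 -0.    -1.   ] F [-0.39 -0.51 -1.77] w 0.0552 ff 116.8 q6 -0.0
t 7.7 p [ 0.6236 -0.1215  0.107 ] yaw -87.05 zax [-0. -0. -1.] F [-0.47 -0.14 -1.05] w 0.0555 ff 116.8 q6 -0.0
```

View pics/c1.png

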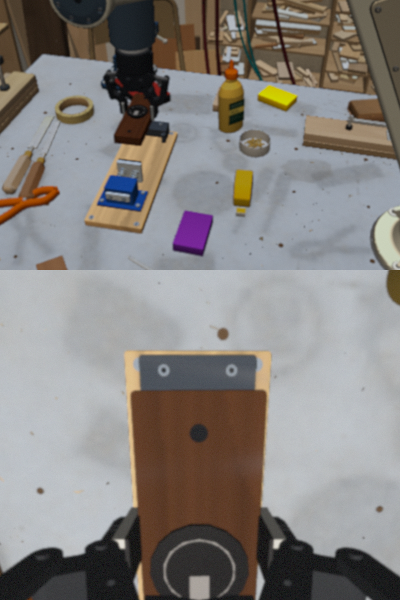

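The top half shows the rail held level over the jig. The wrist view below it shows the hook top at crop (139–257, 354–390) and the rail end at crop (132–270, 391), both nearly centred. I'll measure both from this view.

Run:
```python
from h import *
import pickle
d=pickle.load(open('d1.pkl','rb')); S=np.array([.624,-.108]); a=np.radians(93.); X=np.array([np.cos(a),np.sin(a)]); Y=np.array([-X[1],X[0]])
def loc(p): p=np.atleast_2d(p); return np.c_[(p[:,:2]-S)@X,(p[:,:2]-S)@Y,p[:,2]]
for n in('wrist','side','scene'):
    im=d[n]; P=cloud(im); L=loc(P.reshape(-1,3)).reshape(P.shape); x,y,z=[L[...,i] for i in range(3)]
    v=im['color'].astype(int)
    nm=abs(x)<.13
    def rep(t,m):
        if m.sum()<20: return
        q=L[m]; r=cv2.minAreaRect(q[:,:2].astype('float32'))
        print(n,t,m.sum(),'med z',np.median(q[:,2]).round(4),'x',np.percentile(q[:,0],[1,99]).round(4),'y',np.percentile(q[:,1],[1,99]).round(4),'rect',np.round(r[0],4),np.round(r[1],4),round(r[2],2))
    rep('rail top',nm&(z>.130)&(z<.15)&(abs(y)<.05)&(v[...,0]>v[...,2]+15))
    rep('hook',(x>-.12)&(x<-.05)&(abs(y)<.06)&(z>.044)&(z<.053))
    rep('cheek',(x>-.12)&(x<-.05)&(abs(y)<.06)&(z>.036)&(z<.0445))
    rep('base',(abs(x)<.24)&(abs(y)<.09)&(z>.014)&(z<.022)&(v[...,0]>v[...,2]+20))
    rep('jaw top',(x>.05)&(x<.1)&(abs(y)<.05)&(z>.068)&(z<.075))
    rep('jaw/housing',(x>.05)&(x<.2)&(abs(y)<.05)&(z>.060)&(z<.08))
im=d['wrist']; z0=.107+.012+.022
print('rail end at top', loc(onplane(im,[[252,121],[390,121]],z0)).round(4).tolist())
print('hook', loc(onplane(im,[[259,84],[377,84]],.0485)).round(4).tolist(),'base',loc(onplane(im,[[245,81],[391,81]],.018)).round(4).tolist())
```

```text
wrist rail top 19549 med z 0.1413 x [-0.0809  0.0146] y [-0.0281  0.0282] rect [-0.03   -0.0008] [0.1039 0.0644] 1.18
wrist hook 4171 med z 0.0491 x [-0.1075 -0.0836] y [-0.0419  0.04  ] rect [-0.0957 -0.0009] [0.0841 0.0243] 89.94
wrist base 2240 med z 0.0182 x [-0.1148  0.117 ] y [-0.0611  0.0586] rect [ 0.0049 -0.0013] [0.1208 0.2399] 89.82
side rail top 902 med z 0.1404 x [-0.0769  0.08  ] y [-0.0254  0.0306] rect [-0.0003  0.002 ] [0.162  0.0572] 1.21
side hook 179 med z 0.0486 x [-0.1057 -0.0676] y [0.0011 0.0422] rect [-0.0844  0.022 ] [0.0424 0.0434] 87.8
side cheek 41 med z 0.0418 x [-0.1015 -0.0611] y [-0.0006  0.0427] rect [-0.0748  0.0286] [0.0342 0.0502] 29.41
side base 2990 med z 0.0178 x [-0.0922  0.205 ] y [-0.0569  0.0598] rect [0.0479 0.0006] [0.3197 0.1205] 0.11
side jaw top 116 med z 0.0711 x [0.0687 0.0843] y [-0.0236  0.026 ] rect [0.0768 0.0013] [0.0162 0.0512] 0.12
side jaw/housing 613 med z 0.066 x [0.0702 0.1561] y [-0.0267  0.0291] rect [0.1131 0.0014] [0.0583 0.0897] 88.7
scene rail top 825 med z 0.1385 x [-0.0801  0.0774] y [-0.0319  0.0274] rect [-0.0003  0.0008] [0.0707 0.1619] 88.35
scene hook 335 med z 0.0471 x [-0.1066 -0.0717] y [-0.0436  0.0391] rect [-0.0889 -0.0019] [0.0858 0.0361] 89.73
scene cheek 93 med z 0.04 x [-0.107  -0.0622] y [-0.0448  0.0381] rect [-0.0847 -0.0019] [0.0859 0.0449] 89.61
scene base 2182 med z 0.0167 x [-0.1129  0.2032] y [-0.0622  0.0555] rect [-0.0157 -0.0067] [0.4488 0.1396] 3.02
scene jaw top 68 med z 0.0699 x [0.0702 0.0828] y [-0.0287  0.0237] rect [ 0.0764 -0.0027] [0.0129 0.0541] 0.11
scene jaw/housing 349 med z 0.0648 x [0.07   0.1555] y [-0.0331  0.0256] rect [ 0.1131 -0.0033] [0.0632 0.0874] 89.82
rail end at top [[-0.0809, -0.0276, 0.141], [-0.0809, 0.03, 0.141]]
hook [[-0.1075, -0.042, 0.0485], [-0.1074, 0.0414, 0.0485]] base [[-0.1138, -0.0591, 0.018], [-0.1137, 0.0584, 0.018]]
```

```bash
cat >> h.py <<'E'
S=np.array([.624,-.108]); XJ=np.array([np.cos(np.radians(93.)),np.sin(np.radians(93.)),0]); YJ=np.array([-XJ[1],XJ[0],0])
def railpose(lx,lz,phi,yoff=-.001,gx=-.013,gz=-.012):
    # lx: foremost left x, lz: left-bottom height over base, phi deg
    p=np.radians(phi); u=np.array([np.cos(p),-np.sin(p)]); n=np.array([np.sin(p),np.cos(p)])
    B=np.array([lx-.022*np.sin(p),lz])-.08*u; T=B+gx*u+gz*n
    return np.r_[S,0]+XJ*T[0]+YJ*yoff+[0,0,T[1]+.018], Ro.from_rotvec(YJ*p)*down(-87)
E
python3 - <<'E'
from h import *
st()
for a in [(.066,.06,14),(.066,.005,14),(.0945,.005,14),(.0945,.004,9),(.0945,.003,4),(.0945,.001,0)]: move(*railpose(*a))
E
```

```text
t 7.7 p [ 0.6236 -0.1215  0.107 ] yaw -87.05 zax [-0. -0. -1.] F [-0.47 -0.14 -1.05] w 0.0555 ff 116.8 q6 -0.0
row [0.48, -0.05, 0.45, 0.0, 2.8, -0.01]
row [0.48, -0.05, 1.83, 0.0, 2.8, -0.01]
row [-0.24, -0.05, 1.83, 0.0, 2.8, -0.01]
row [-0.27, -0.05, 2.06, 0.0, 1.8, -0.01]
row [-0.32, -0.05, 2.29, 0.0, 0.8, -0.01]
row [-0.37, -0.05, 2.5, 0.0, -0.0, -0.01]
```

Tilt and descend before the jaw.

Call:
apply_moves(plan=[[0.24,-0.05,0.2,0,1.4,0],[0.48,-0.05,0.45,0,2.8,0],[0.48,-0.05,0.9,0,2.8,0],[0.48,-0.05,1.3,0,2.8,0],[0.48,-0.05,1.6,0,2.8,0],[0.48,-0.05,1.83,0,2.8,0],[0.48,-0.05,1.83,0,2.8,0]])

```text
clock: 8.28
position: [0.6255, -0.1407, 0.0319]
tool_rot: [0.72, -0.684, 0.087, 0.085]
ft_force: [-0.4, -0.7, -2.0]
width: 0.0555
finger_force: 116.9
```

Run:
```python
from h import *
st()
for a in [(.066,.005,14),(.0945,.005,14),(.0945,.004,9),(.0945,.003,4),(.0945,.001,0)]: move(*railpose(*a))
b=ctrl.get_image('side'); c=b['color'][120:310,170:370]; a=ctrl.get_image('scene')['color'][140:270,280:480]
save('t1.png',np.vstack([cv2.resize(c,None,fx=2,fy=2),cv2.resize(a,None,fx=1.6,fy=1.6)[:, :][:200].copy() if 0 else np.pad(cv2.resize(a,None,fx=1.6,fy=1.6),((0,0),(0,80),(0,0)))]))
```

```text
t 8.28 p [ 0.6255 -0.1407  0.0319] yaw -87.03 zax [ 0.009 -0.242 -0.97 ] F [-0.4  -0.72 -1.98] w 0.0555 ff 116.9 q6 -0.28
row [0.01, -0.03, -0.05, 0.04, -0.0, -0.0]
row [-0.69, -0.03, -0.22, 0.04, -0.0, -0.0]
row [-0.77, -0.03, -0.01, 0.04, -1.0, -0.01]
row [-0.88, -0.03, 0.2, 0.04, -2.0, -0.01]
row [-0.98, -0.03, 0.4, 0.04, -2.8, -0.01]
```

View pics/t1.png

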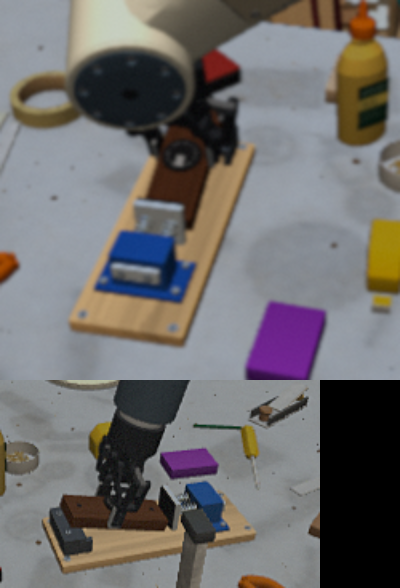

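The picture shows the tilted rail with its low end just before the jaw (lower scene crop, about (165,515)) and its raised end over the hook at (65,505). Now I push and check the force.

Call:
apply_moves(plan=[[-0.15,-0.03,-0.06,0,0,0],[-0.3,-0.03,-0.1,0,0,0],[-0.45,-0.03,-0.15,0,0,0],[-0.6,-0.03,-0.2,0,0,0],[-0.69,-0.03,-0.22,0,0,0],[-0.69,-0.03,-0.22,0,0,0]])

```text
clock: 8.88
position: [0.6274, -0.1134, 0.0368]
tool_rot: [0.72, -0.683, 0.09, 0.085]
ft_force: [3.0, -12.4, -2.5]
width: 0.0555
finger_force: 117.1
```

Run:
```python
from h import *
st()
for a in [(.0945,.005,14),(.0945,.004,9),(.0945,.003,4),(.0945,.001,0)]: move(*railpose(*a))
for n in('side','scene'):
    im=ctrl.get_image(n); P=cloud(im); L=np.stack([(P[...,:2]-S)@XJ[:2],(P[...,:2]-S)@YJ[:2],P[...,2]],-1); x,y,z=[L[...,i] for i in range(3)]
    m=(x>.06)&(x<.115)&(abs(y)<.03)&(z>.0675)&(z<.075); print(n,m.sum(),np.percentile(L[m],[2,50,98],0).round(4) if m.sum() else '')
    m=(abs(x)<.1)&(abs(y)<.032)&(z>.03)&(z<.08)&(im['color'][...,0].astype(int)>im['color'][...,2]+20)
    if m.sum()>50:
        q=L[m]; A=np.c_[q[:,0],np.ones(len(q))]; 
        for _ in range(5):
            c=np.linalg.lstsq(A,q[:,2],rcond=None)[0]; r=abs(A@c-q[:,2]); A=A[r<.004]; q=q[r<.004]
        print('slope deg',np.degrees(np.arctan(c[0])),len(q),np.percentile(q[:,0],[1,99]),np.percentile(q[:,1],[1,99]))
```

```text
t 8.88 p [ 0.6274 -0.1134  0.0368] yaw -87.04 zax [ 0.013 -0.246 -0.969] F [  3.02 -12.36  -2.51] w 0.0555 ff 117.1 q6 -0.32
row [-0.06, 0.05, 0.06, -0.0, -0.05, -0.01]
row [-0.15, 0.05, 0.28, -0.0, -1.05, -0.01]
row [-0.25, 0.05, 0.49, -0.0, -2.05, -0.01]
row [-0.36, 0.05, 0.68, -0.0, -2.85, -0.01]
side 126 [[ 0.0912 -0.0225  0.0678]
 [ 0.1011  0.0011  0.0713]
 [ 0.1061  0.0254  0.0742]]
slope deg -14.976009352289001 566 [-0.02640429  0.08283197] [-0.03048572  0.02640227]
scene 71 [[ 0.0913 -0.0294  0.068 ]
 [ 0.0973 -0.0018  0.0704]
 [ 0.1045  0.0201  0.0725]]
slope deg -12.294977210670464 230 [-0.06455646  0.09152018] [-0.03192514  0.02352407]
```

Call:
apply_moves(plan=[[-0.07,0.05,0.06,0,0,0],[-0.12,0.05,0.16,0,-0.5,0],[-0.17,0.05,0.28,0,-1.05,0],[-0.22,0.05,0.38,0,-1.55,0],[-0.27,0.05,0.49,0,-2.05,0],[-0.33,0.05,0.59,0,-2.45,0],[-0.38,0.05,0.67,0,-2.85,0],[-0.38,0.05,0.67,0,-2.85,0]])

```text
clock: 9.65
position: [0.6265, -0.1079, 0.0082]
tool_rot: [0.725, -0.689, 0.001, -0.002]
ft_force: [0.6, -12.6, 2.8]
width: 0.0555
finger_force: 118.2
```

Run:
```python
from h import *
st()
move(*railpose(.0945,.0,0))
for n in('side','scene'):
    im=ctrl.get_image(n); P=cloud(im); L=np.stack([(P[...,:2]-S)@XJ[:2],(P[...,:2]-S)@YJ[:2],P[...,2]],-1); x,y,z=[L[...,i] for i in range(3)]
    m=(x>.06)&(x<.115)&(abs(y)<.03)&(z>.0675)&(z<.075); print(n,m.sum(),np.percentile(L[m],[2,50,98],0).round(4) if m.sum() else '')
    m=(abs(x)<.1)&(abs(y)<.035)&(z>.025)&(z<.06)&(im['color'][...,0].astype(int)>im['color'][...,2]+20)
    if m.sum()>50:
        q=L[m]; A=np.c_[q[:,0],np.ones(len(q))]; 
        for _ in range(5):
            c=np.linalg.lstsq(A,q[:,2],rcond=None)[0]; r=abs(A@c-q[:,2]); A=A[r<.004]; q=q[r<.004]
        print('slope deg',np.degrees(np.arctan(c[0])),c,len(q),np.percentile(q[:,0],[1,99]),np.percentile(q[:,1],[1,99]))
im=ctrl.get_image('wrist'); save('t2.png',im['color'])
```

```text
t 9.65 p [ 0.6265 -0.1079  0.0082] yaw -87.13 zax [ 0.004  0.001 -1.   ] F [  0.57 -12.58   2.79] w 0.0555 ff 118.2 q6 -0.02
row [-0.04, 0.04, 0.05, -0.04, 0.01, -0.03]
side 121 [[ 0.0918 -0.0234  0.0683]
 [ 0.1009  0.0018  0.0713]
 [ 0.1063  0.0253  0.0737]]
slope deg 0.3866586338468626 [0.00674857 0.04228483] 521 [-0.05969145  0.08243832] [-0.02969432  0.02728199]
scene 71 [[ 0.0922 -0.0271  0.0677]
 [ 0.0982 -0.0045  0.0703]
 [ 0.105   0.0206  0.0726]]
slope deg 0.4393644279700093 [0.00766851 0.04078324] 639 [-0.06583336  0.09118825] [-0.03377837  0.02442669]
```

View pics/t2.png

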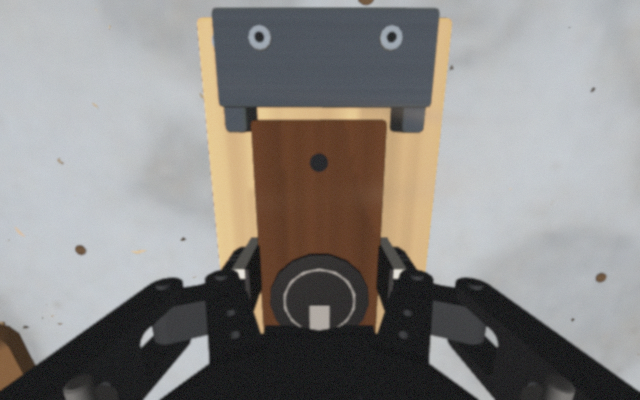

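The wrist view shows the rail down before the lip, at columns 252–385. The hook spans columns 219–432 and the cheeks stand at about 256 and 390, so the rail sits a little left of centre. I'll measure that offset.

Run:
```python
from h import *
im=ctrl.get_image('wrist'); st()
def loc(uv,z): q=onplane(im,uv,z); return np.c_[(q[:,:2]-S)@XJ[:2],(q[:,:2]-S)@YJ[:2]].round(4).tolist()
print('rail',loc([[252,122],[385,122],[260,240],[379,240]],.041))
print('hook',loc([[219,103],[432,103]],.0485),'cheek in',loc([[256,112],[390,112],[224,120],[425,120]],.043))
print('base',loc([[203,60],[446,60],[215,200],[430,200]],.018))
```

```text
t 9.85 p [ 0.6266 -0.1072  0.0085] yaw -87.06 zax [ 0.004 -0.001 -1.   ] F [  0.8  -13.06   2.44] w 0.0553 ff 118.2 q6 -0.03
rail [[-0.0666, -0.0315], [-0.0666, 0.0249], [-0.013, -0.031], [-0.013, 0.0252]]
hook [[-0.0738, -0.0423], [-0.0737, 0.0412]] cheek in [[-0.0706, -0.0291], [-0.0705, 0.0263], [-0.0675, -0.0427], [-0.0673, 0.041]]
base [[-0.0956, -0.0585], [-0.0953, 0.0573], [-0.0265, -0.0592], [-0.0265, 0.0564]]
```

Call:
apply_moves(plan=[[0,0.03,0.02,0,0,0],[0,0.06,0.04,0,0,0],[0,0.06,0.05,0,0,0],[0,0.06,0.05,0,0,0]])

```text
clock: 10.18
position: [0.6256, -0.107, 0.0071]
tool_rot: [0.725, -0.689, 0.003, -0.002]
ft_force: [4.0, -12.4, 2.7]
width: 0.0555
finger_force: 118.1
```

Call:
apply_moves(plan=[[0,0,0,0,0,0],[0,0,0,0,0,0],[0,0,0,0,0,0],[0,0,0,0,0,0],[0,0,0,0,0,0],[0,0,0,0,0,0]], jaw=0.75)

```text
clock: 10.68
position: [0.6223, -0.1032, 0.0036]
tool_rot: [0.725, -0.688, -0.001, -0.001]
ft_force: [0.3, 0.1, 0.0]
width: 0.0743
finger_force: 0.0
```

```bash
cat >> h.py <<'E'
def raillook():
    for n in('side','scene','wrist'):
        im=ctrl.get_image(n); P=cloud(im); L=np.stack([(P[...,:2]-S)@XJ[:2],(P[...,:2]-S)@YJ[:2],P[...,2]],-1); x,y,z=[L[...,i] for i in range(3)]
        c=im['color'].astype(int)
        m=(x>.06)&(x<.115)&(abs(y)<.03)&(z>.0675)&(z<.075)
        if m.sum(): print(n,'jaw front x',np.percentile(x[m],2).round(4))
        m=(abs(x)<.1)&(abs(y)<.045)&(z>.032)&(z<.046)&(c[...,0]>c[...,2]+15)
        if m.sum()>50: print(n,'rail',m.sum(),cv2.minAreaRect(L[m][:,:2].astype('float32')),'z',np.median(z[m]).round(4),'x',np.percentile(x[m],[1,99]).round(4),'y',np.percentile(y[m],[1,99]).round(4))
        m=(x>-.12)&(x<-.05)&(abs(y)<.06)&(z>.046)&(z<.053)
        if m.sum()>50: print(n,'hook x',np.percentile(x[m],[1,99]).round(4),'y',np.percentile(y[m],[1,99]).round(4))
    return im
E
python3 - <<'E'
from h import *
st(); im=raillook(); save('t3.png',im['color'])
E
```

```text
t 10.68 p [ 0.6223 -0.1032  0.0036] yaw -87.02 zax [-0.     0.004 -1.   ] F [0.29 0.12 0.02] w 0.0743 ff 0.0 q6 -0.03
side jaw front x 0.0772
side rail 507 ((-0.00485006719827652, 0.0042616017162799835), (0.083589106798172, 0.15156099200248718), 76.09256744384766) z 0.0403 x [-0.068   0.0734] y [-0.0372  0.0303]
scene jaw front x 0.0774
scene rail 571 ((0.0055081844329833984, -0.008388824760913849), (0.07312044501304626, 0.14865253865718842), 87.2745361328125) z 0.0389 x [-0.0667  0.0776] y [-0.033   0.0256]
scene hook x [-0.1065 -0.0721] y [-0.0429  0.0402]
wrist rail 21973 ((-0.016896363347768784, 0.0005207732319831848), (0.1126658096909523, 0.0887686163187027), 0.39918315410614014) z 0.0409 x [-0.0725  0.0339] y [-0.0302  0.0272]
wrist hook x [-0.1027 -0.0729] y [-0.0413  0.0399]
```

Call:
apply_moves(plan=[[0,0,-0.5,0,0,0],[0,0,-1.2,0,0,0],[0,0,-2.2,0,0,0],[0,0,-3.2,0,0,0],[0,0,-4.2,0,0,0],[0,0,-4.5,0,0,0],[0,0,-4.5,0,0,0]])

```text
clock: 11.42
position: [0.6247, -0.1047, 0.1893]
tool_rot: [0.725, -0.689, 0.002, -0.004]
ft_force: [0.5, 0.3, -0.6]
width: 0.0745
finger_force: 0.0
```

Run:
```python
from h import *
st(); im=raillook(); save('t4.png',im['color'][:,100:540])
g=cv2.cvtColor(im['color'],cv2.COLOR_RGB2GRAY)
P=cloud(im); x,y,z=[P[...,i] for i in range(3)]
m=(z>.0445)&(z<.053)&(abs(x-.624)<.06)&(abs(y+.108)<.05)
print('grommet',m.sum(),np.median(z[m]).round(4), np.percentile(P[m],[1,99],0).mean(0).round(4), np.ptp(np.percentile(P[m],[1,99],0),0).round(4))
```

```text
t 11.42 p [ 0.6247 -0.1047  0.1893] yaw -87.03 zax [ 0.009  0.003 -1.   ] F [ 0.48  0.27 -0.56] w 0.0745 ff 0.0 q6 -0.03
side jaw front x 0.0772
side rail 732 ((-0.0005225911736488342, -0.006239119917154312), (0.07152456790208817, 0.15549352765083313), 89.81927490234375) z 0.0403 x [-0.0761  0.0714] y [-0.0387  0.0292]
side hook x [-0.1078 -0.07  ] y [-0.0409  0.0425]
scene jaw front x 0.0782
scene rail 779 ((0.005320072174072266, -0.002106752246618271), (0.06611432880163193, 0.14924640953540802), 87.18965911865234) z 0.0391 x [-0.0664  0.0775] y [-0.032   0.0264]
scene hook x [-0.1063 -0.072 ] y [-0.0432  0.0398]
wrist jaw front x 0.0769
wrist rail 5865 ((0.005418524146080017, -0.0009879693388938904), (0.08383257687091827, 0.15707822144031525), 89.98008728027344) z 0.0409 x [-0.0721  0.077 ] y [-0.0304  0.0267]
wrist hook x [-0.1076 -0.0729] y [-0.0421  0.0399]
grommet 1463 0.0503 [ 0.6261 -0.1109  0.0502] [0.0424 0.0425 0.0035]
```

View pics/t4.png

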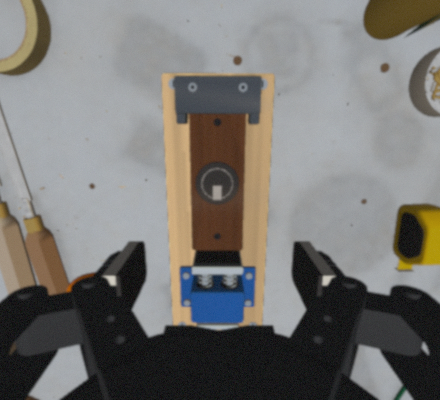

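The picture shows the rail held under the lip (hook at (217,95), grommet at (217,183)), with the jaw on its other end. Next I go round the bottle to above the block.

```bash
python3 -c "
from h import *
move([.60,-.36,.19],down(-89));move([.487,-.399,.19],down(-89))"
```

```text
row [6.36, 0.87, -0.21, 0.02, 0.05, 0.39]
row [7.19, 3.75, -0.21, 0.02, 0.05, 0.39]
```

Call:
apply_moves(plan=[[1,0.2,-0.2,0,0.05,0.39],[2,0.4,-0.2,0,0.05,0.39],[3,0.6,-0.2,0,0.05,0.39],[4,0.8,-0.2,0,0.05,0.39],[5,0.87,-0.2,0,0.05,0.39],[6,0.9,-0.2,0,0.05,0.39],[6.7,1.5,-0.2,0,0.05,0.39],[7.19,2.2,-0.2,0,0.05,0.39]])

```text
clock: 12.23
position: [0.548, -0.3982, 0.186]
tool_rot: [0.713, -0.701, -0.003, 0.001]
ft_force: [-0.1, -0.3, -0.4]
width: 0.0748
finger_force: 0.0
```

Call:
apply_moves(plan=[[0,1,0,0,0,0],[0,1.55,0,0,0,0],[0,1.55,0,0,0,0],[0,1.55,0,0,0,0]])

```text
clock: 12.57
position: [0.4857, -0.3973, 0.1897]
tool_rot: [0.713, -0.701, -0.001, 0.0]
ft_force: [0.3, -0.0, 0.4]
width: 0.0748
finger_force: 0.0
```

Run:
```python
from h import *
st(); im=ctrl.get_image('wrist')
P=cloud(im); x,y,z=[P[...,i] for i in range(3)]; c=im['color'].astype(int)
m=(z>.016)&(z<.028)&(abs(x-.487)<.07)&(abs(y+.4)<.09)
print(toprect(im,m,.022)); m2=(z>.04)&(x>.38)&(x<.55)&(y>-.36)&(y<-.2); print('glue',np.percentile(P[m2],[1,99],0).round(3) if m2.sum() else 0)
b=ctrl.get_image('scene'); P=cloud(b); x,y,z=[P[...,i] for i in range(3)]
m=(z>.017)&(z<.027)&(abs(x-.487)<.07)&(abs(y+.4)<.06); print('scene',m.sum(),np.percentile(P[m],[1,99],0).round(4).tolist())
```

```text
t 12.57 p [ 0.4857 -0.3973  0.1897] yaw -89.08 zax [-0.002  0.001 -1.   ] F [ 0.32 -0.    0.37] w 0.0748 ff 0.0 q6 0.45
(array([ 0.4834, -0.399 ]), array([0.0599, 0.0895]), 0.92)
glue [[ 0.428 -0.326  0.042]
 [ 0.483 -0.289  0.153]]
scene 476 [[0.4534, -0.4416, 0.0176], [0.5151, -0.3536, 0.0233]]
```

Call:
apply_moves(plan=[[0.04,0.06,1,0,0,0],[0.04,0.06,2,0,0,0],[0.04,0.06,2.9,0,0,0],[0.04,0.06,3.6,0,0,0],[0.04,0.06,4.2,0,0,0],[0.04,0.06,4.7,0,0,0],[0.04,0.06,5.0,0,0,0],[0.04,0.06,5.05,0,0,0]])

```text
clock: 13.33
position: [0.4837, -0.3971, -0.0158]
tool_rot: [0.714, -0.701, -0.003, 0.001]
ft_force: [-0.0, -0.7, -0.9]
width: 0.0745
finger_force: 0.0
```

Call:
apply_moves(plan=[[0,0,0,0,0,0],[0,0,0,0,0,0],[0,0,0,0,0,0],[0,0,0,0,0,0],[0,0,0,0,0,0],[0,0,0,0,0,0]], jaw=-1, squeeze=100)

```text
clock: 13.83
position: [0.4851, -0.399, -0.0111]
tool_rot: [0.713, -0.701, 0.0, 0.0]
ft_force: [-0.1, -0.0, -1.5]
width: 0.0576
finger_force: 107.2
```

Run:
```python
from h import *
st(); s=ctrl.sense(); p=s['position']
move(p+[0,0,.2],down(-89.08)); move([.59,-.36,p[2]+.2],down(-87)); move([.6257,-.1107,p[2]+.2],down(-87))
```

```text
t 13.83 p [ 0.4851 -0.399  -0.0111] yaw -89.0 zax [ 0.001 -0.001 -1.   ] F [-0.06 -0.04 -1.48] w 0.0576 ff 107.2 q6 0.46
row [0.0, -0.0, -5.0, -0.01, -0.01, 0.02]
row [-0.93, -2.64, -5.0, -0.01, -0.01, -0.4]
row [-7.14, -3.64, -5.0, -0.01, -0.01, -0.4]
```

Call:
apply_moves(plan=[[0,0,-0.4,0,0,0],[0,0,-1.2,0,0,0],[0,0,-2.2,0,0,0],[0,0,-3.2,0,0,0],[0,0,-4.2,0,0,0],[0,-1,-5,0,0,-0.4],[0,-2,-5,0,0,-0.4],[-0.5,-2.7,-5,0,0,-0.4]])

```text
clock: 14.5
position: [0.5942, -0.3799, 0.1921]
tool_rot: [0.724, -0.69, 0.003, -0.0]
ft_force: [0.1, 0.5, -2.8]
width: 0.0574
finger_force: 107.5
```

Call:
apply_moves(plan=[[-1,0,0,0,0,0],[-2,-0.2,0,0,0,0],[-3,-0.4,0,0,0,0],[-4,-0.6,0,0,0,0],[-5,-0.8,0,0,0,0],[-6,-0.9,0,0,0,0],[-6.6,-0.95,0.5,0,0,0],[-6.6,-0.95,1,0,0,0]])

```text
clock: 15.17
position: [0.6179, -0.1064, 0.1496]
tool_rot: [0.727, -0.687, 0.001, -0.002]
ft_force: [-0.7, -1.0, -1.6]
width: 0.058
finger_force: 107.4
```

Run:
```python
from h import *
st()
im=ctrl.get_image('wrist'); P=cloud(im); x,y,z=[P[...,i] for i in range(3)]; s=ctrl.sense()['position']
m=(abs(z-(s[2]+.011+.022))<.006)&(abs(x-s[0])<.06)&(abs(y-s[1])<.09)
print('block top',m.sum(),np.median(z[m])-s[2],(np.percentile(P[m],[1,99],0)-s).round(4).tolist())
move([.6257,-.1107,.05],down(-87)); move([.6257,-.1107,.034],down(-87))
raillook()
```

```text
t 15.17 p [ 0.6179 -0.1064  0.1496] yaw -86.72 zax [ 0.004  0.001 -1.   ] F [-0.71 -0.95 -1.63] w 0.058 ff 107.4 q6 -0.02
block top 2651 0.038641378415776056 [[-0.0354, -0.0454, 0.0274], [0.0438, 0.0335, 0.039]]
row [0.09, -0.28, 2.34, 0.06, 0.03, 0.04]
row [0.09, -0.28, 2.74, 0.06, 0.03, 0.04]
side jaw front x 0.0773
side rail 736 ((4.135817289352417e-05, -0.005307774990797043), (0.15924160182476044, 0.07089812308549881), 0.6935319304466248) z 0.0404 x [-0.0758  0.0732] y [-0.0385  0.0289]
side hook x [-0.1057 -0.0702] y [-0.0407  0.0424]
scene jaw front x 0.0784
scene rail 774 ((0.006040036678314209, -0.002911839634180069), (0.06396675854921341, 0.14933918416500092), 87.16180419921875) z 0.039 x [-0.0662  0.0774] y [-0.0323  0.026 ]
scene hook x [-0.1065 -0.0719] y [-0.042   0.0384]
wrist rail 2915 ((-0.05235019326210022, -0.001262817531824112), (0.041329532861709595, 0.08370698988437653), 0.04995529353618622) z 0.0408 x [-0.0721 -0.032 ] y [-0.0305  0.0274]
wrist hook x [-0.1075 -0.0729] y [-0.0419  0.0399]
```

Call:
apply_moves(plan=[[0.09,-0.28,0.5,0,0,0],[0.09,-0.28,1.2,0,0,0],[0.09,-0.28,1.8,0,0,0],[0.09,-0.28,2.2,0,0,0],[0.09,-0.28,2.4,0,0,0],[0.09,-0.28,2.5,0,0,0],[0.09,-0.28,2.5,0,0,0]])

```text
clock: 15.95
position: [0.6285, -0.1152, 0.049]
tool_rot: [0.725, -0.689, 0.001, 0.0]
ft_force: [0.5, 0.6, -0.3]
width: 0.058
finger_force: 107.5
```

Run:
```python
from h import *
st(); move([.6257,-.1107,.036],down(-87))
im=ctrl.get_image('wrist')
a=ctrl.get_image('scene')['color'][150:270,280:460]; b=ctrl.get_image('side')['color'][130:310,190:340]
save('p1.png',np.vstack([cv2.resize(a,(540,360)),im['color'][:230,50:590]]))
```

```text
t 15.95 p [ 0.6285 -0.1152  0.049 ] yaw -87.05 zax [ 0.001 -0.001 -1.   ] F [ 0.52  0.6  -0.25] w 0.058 ff 107.5 q6 -0.01
row [-0.12, 0.06, 0.32, -0.01, -0.01, -0.01]
```

View pics/p1.png

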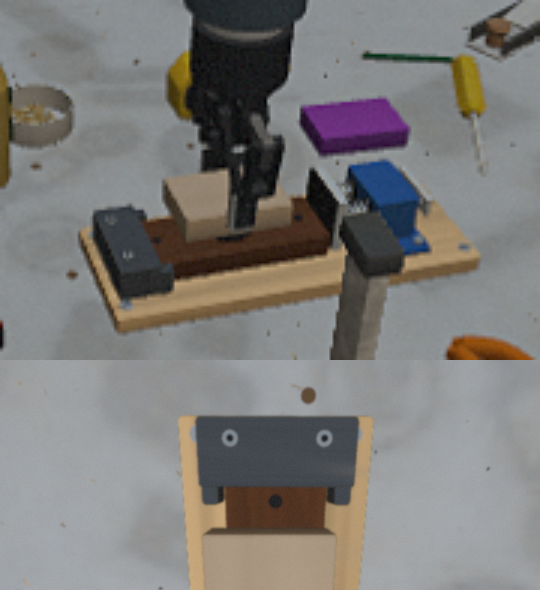

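The picture shows the block level over the rail with the grommet under it, and its near edge in the wrist view at crop row 530, columns 205–335 (wrist row about 170, columns 255–385). I'll check whether the block is centred along the rail.

Run:
```python
from h import *
im=ctrl.get_image('wrist'); st(); s=ctrl.sense()['position']
P=cloud(im); L=np.stack([(P[...,:2]-S)@XJ[:2],(P[...,:2]-S)@YJ[:2],P[...,2]],-1); c=im['color'].astype(int)
print('grommet loc',(np.array([.6257,-.1107])-S)@XJ[:2],(np.array([.6257,-.1107])-S)@YJ[:2],'tcp loc',(s[:2]-S)@XJ[:2],(s[:2]-S)@YJ[:2])
x,y,z=[L[...,i] for i in range(3)]
m=(z>.074)&(z<.095)&(abs(y)<.05)&(x<0)&(x>-.09)&(c.min(2)>110)
print(m.sum(),np.median(z[m]),np.percentile(x[m],[1,99]),np.percentile(y[m],[1,99]))
for n in('scene','side'):
    b=ctrl.get_image(n);P=cloud(b);L=np.stack([(P[...,:2]-S)@XJ[:2],(P[...,:2]-S)@YJ[:2],P[...,2]],-1);x,y,z=[L[...,i] for i in range(3)];c=b['color'].astype(int)
    m=(z>.05)&(z<.095)&(abs(y)<.05)&(abs(x)<.075)&(c.min(2)>90)&(c[...,0]>c[...,2]+8)
    print(n,m.sum(),np.percentile(L[m],[1,50,99],0).round(4).tolist())
```

```text
t 16.15 p [ 0.629  -0.1146  0.05  ] yaw -86.99 zax [ 0.003 -0.001 -1.   ] F [-0.44 -0.05 -0.82] w 0.0576 ff 107.5 q6 -0.01
grommet loc -0.0027852708694503635 -0.0015563631272268617 tcp loc -0.006871562197558143 -0.00468132416604855
13284 0.08414773845590363 [-0.05116331 -0.00063152] [-0.03432745  0.02312022]
scene 310 [[-0.0491, -0.0354, 0.0801], [-0.0241, -0.0077, 0.0823], [0.0371, 0.0233, 0.0847]]
side 597 [[-0.0495, -0.033, 0.0798], [0.0006, -0.0063, 0.0832], [0.0386, 0.025, 0.0863]]
```

Call:
apply_moves(plan=[[-0.05,0.04,0,0,0,0],[-0.1,0.085,0.08,0,0,0],[-0.1,0.085,0.16,0,0,0],[-0.1,0.085,0.22,0,0,0],[-0.1,0.085,0.27,0,0,0],[-0.1,0.085,0.3,0,0,0],[-0.1,0.085,0.32,0,0,0],[-0.1,0.085,0.34,0,0,0]])

```text
clock: 16.92
position: [0.6244, -0.1106, 0.0356]
tool_rot: [0.726, -0.688, 0.0, 0.0]
ft_force: [-2.3, 0.7, 6.7]
width: 0.0575
finger_force: 108.2
```

```bash
python3 -c "
from h import *
st()"
```

```text
t 16.92 p [ 0.6244 -0.1106  0.0356] yaw -86.97 zax [ 0.    -0.001 -1.   ] F [-2.26  0.75  6.7 ] w 0.0575 ff 108.2 q6 -0.02
```

Contact is at about 7 N, so the grommet is starting to move. I press on.

Call:
apply_moves(plan=[[0,0,0.03,0,0,0],[0,0,0.06,0,0,0],[0,0,0.09,0,0,0],[0,0,0.12,0,0,0],[0,0,0.15,0,0,0],[0,0,0.18,0,0,0],[0,0,0.2,0,0,0],[0,0,0.2,0,0,0]])

```text
clock: 17.58
position: [0.6246, -0.1107, 0.0314]
tool_rot: [0.726, -0.688, 0.001, -0.0]
ft_force: [-10.7, 4.8, 26.3]
width: 0.0575
finger_force: 110.6
```

```bash
python3 -c "
from h import *
st()"
```

```text
t 17.58 p [ 0.6246 -0.1107  0.0314] yaw -86.91 zax [ 0.002 -0.002 -1.   ] F [-10.75   4.76  26.26] w 0.0575 ff 110.6 q6 -0.02
```

Call:
apply_moves(plan=[[0,0,-0.1,0,0,0],[0,0,-0.4,0,0,0],[0,0,-1.2,0,0,0],[0,0,-2.2,0,0,0],[0,0,-3.2,0,0,0],[0,0,-4,0,0,0],[0,0,-4,0,0,0]])

```text
clock: 18.17
position: [0.6281, -0.1117, 0.1954]
tool_rot: [0.725, -0.688, 0.006, -0.004]
ft_force: [0.9, -0.9, 0.3]
width: 0.0577
finger_force: 107.5
```

Run:
```python
from h import *
st(); raillook()
for n in('side','scene'):
    im=ctrl.get_image(n); P=cloud(im); x,y,z=[P[...,i] for i in range(3)]; c=im['color'].astype(int)
    m=(abs(x-.6257)<.021)&(abs(y+.1107)<.021)&(z>.03)&(z<.06)&(c.max(2)<60); print(n,'grommet z',m.sum(),np.median(z[m]).round(4),np.percentile(z[m],90).round(4))
s=ctrl.sense()['position']
move([.60,-.36,.19],down(-87)); move([.487,-.400,.19],down(-89))
```

```text
t 18.17 p [ 0.6281 -0.1117  0.1954] yaw -86.98 zax [ 0.014 -0.003 -1.   ] F [ 0.9  -0.92  0.32] w 0.0577 ff 107.5 q6 -0.02
side jaw front x 0.0775
side rail 752 ((-0.00018066167831420898, -0.004840318113565445), (0.15607556700706482, 0.07153521478176117), 1.486554741859436) z 0.04 x [-0.0766  0.0719] y [-0.039  0.029]
side hook x [-0.1075 -0.0703] y [-0.0409  0.042 ]
scene jaw front x 0.0784
scene rail 756 ((0.006014779210090637, -0.001960642635822296), (0.06258418411016464, 0.1470804065465927), 89.93144989013672) z 0.0386 x [-0.0665  0.0778] y [-0.0327  0.026 ]
scene hook x [-0.1055 -0.0717] y [-0.0438  0.0382]
wrist rail 2498 ((-0.049211613833904266, -0.000820506364107132), (0.08358563482761383, 0.04673502594232559), 89.99767303466797) z 0.0405 x [-0.0725 -0.0261] y [-0.0305  0.0268]
wrist hook x [-0.1072 -0.0734] y [-0.0421  0.0398]
side grommet z 185 0.0432 0.0448
scene grommet z 136 0.0417 0.0434
row [6.2, 0.91, -0.13, 0.04, 0.0, -0.0]
row [7.05, 3.79, -0.12, 0.04, 0.0, 0.4]
```

The grommet's top is at 43 mm, which is fully home. Now I take the block back.

Call:
apply_moves(plan=[[1,0.2,-0.1,0,0,0],[2,0.4,-0.1,0,0,0],[3,0.6,-0.1,0,0,0],[4,0.8,-0.1,0,0,0],[5,0.87,-0.1,0,0,0.2],[6,0.9,-0.1,0,0,0.4],[6.7,1.5,-0.1,0,0,0.4],[7.15,2.2,-0.1,0,0,0.4]])

```text
clock: 19.08
position: [0.5503, -0.4031, 0.1863]
tool_rot: [0.713, -0.701, -0.003, 0.001]
ft_force: [-0.3, 0.7, -0.8]
width: 0.0577
finger_force: 107.4
```

Call:
apply_moves(plan=[[0,1,0,0,0,0],[0,1.5,0,0,0,0],[0,1.5,0,0,0,0],[0,1.5,0,0,0,0]])

```text
clock: 19.42
position: [0.4901, -0.4019, 0.19]
tool_rot: [0.713, -0.701, -0.001, 0.0]
ft_force: [0.2, -0.1, -1.1]
width: 0.0578
finger_force: 107.4
```

```bash
python3 -c "
from h import *
st();move([.486,-.402,-.0095],down(-89))"
```

```text
t 19.42 p [ 0.4901 -0.4019  0.19  ] yaw -89.08 zax [-0.002  0.001 -1.   ] F [ 0.22 -0.15 -1.1 ] w 0.0578 ff 107.4 q6 0.46
row [0.0, 0.09, 4.99, 0.02, 0.01, -0.02]
```

Call:
apply_moves(plan=[[0,0.09,1,0,0,0],[0,0.09,2,0,0,0],[0,0.09,2.9,0,0,0],[0,0.09,3.7,0,0,0],[0,0.09,4.3,0,0,0],[0,0.09,4.7,0,0,0],[0,0.09,4.88,0,0,0],[0,0.09,4.98,0,0,0]])

```text
clock: 20.08
position: [0.4876, -0.4011, -0.0106]
tool_rot: [0.714, -0.701, -0.002, 0.001]
ft_force: [0.7, -0.2, 0.7]
width: 0.0576
finger_force: 107.5
```

Call:
apply_moves(plan=[[0,0,0.02,0,0,0],[0,0,0.04,0,0,0],[0,0,0.05,0,0,0]])

```text
clock: 20.33
position: [0.4889, -0.4024, -0.0091]
tool_rot: [0.713, -0.701, 0.001, -0.0]
ft_force: [0.4, 0.8, -1.1]
width: 0.0575
finger_force: 107.5
```

```bash
python3 -c "
from h import *
st()"
```

```text
t 20.33 p [ 0.4889 -0.4024 -0.0091] yaw -88.97 zax [ 0.002 -0.002 -1.   ] F [ 0.35  0.81 -1.09] w 0.0575 ff 107.5 q6 0.46
```

Not on the bench yet, so I lower it a little further before releasing.

Call:
apply_moves(plan=[[0,0,0.03,0,0,0],[0,0,0.06,0,0,0],[0,0,0.08,0,0,0],[0,0,0.1,0,0,0],[0,0,0.1,0,0,0]])

```text
clock: 20.75
position: [0.4886, -0.4024, -0.0114]
tool_rot: [0.713, -0.701, 0.001, 0.0]
ft_force: [-3.2, 3.7, 12.6]
width: 0.0572
finger_force: 109.0
```

```bash
python3 -c "
from h import *
st()"
```

```text
t 20.75 p [ 0.4886 -0.4024 -0.0114] yaw -88.96 zax [ 0.002 -0.002 -1.   ] F [-3.21  3.74 12.6 ] w 0.0572 ff 109.0 q6 0.46
```

Call:
apply_moves(plan=[[0,0,-0.05,0,0,0],[0,0,-0.05,0,0,0],[0,0,-0.05,0,0,0],[0,0,-0.05,0,0,0],[0,0,-0.05,0,0,0],[0,0,-0.05,0,0,0]], jaw=0.75)

```text
clock: 21.25
position: [0.4878, -0.4019, -0.0126]
tool_rot: [0.713, -0.701, -0.0, 0.0]
ft_force: [0.3, 0.4, 0.0]
width: 0.0747
finger_force: 0.0
```

Call:
apply_moves(plan=[[0,0,-0.5,0,0,0],[0,0,-1,0,0,0],[0,0,-2,0,0,0],[0,0,-3,0,0,0],[0,0,-4,0,0,0],[0,0,-4.5,0,0,0],[0,0,-4.5,0,0,0],[0,0,-4.5,0,0,0]])

```text
clock: 21.92
position: [0.4886, -0.4021, 0.1692]
tool_rot: [0.713, -0.701, 0.002, -0.0]
ft_force: [0.2, 0.2, -0.4]
width: 0.0749
finger_force: 0.0
```

Run:
```python
from h import *
st(); raillook()
im=ctrl.get_image('wrist'); P=cloud(im); x,y,z=[P[...,i] for i in range(3)]
m=(z>.016)&(z<.04)&(abs(x-.487)<.06)&(abs(y+.4)<.06); print('block',toprect(im,m,.022),np.percentile(z[m],[5,50,95]).round(4))
im=ctrl.get_image('side'); P=cloud(im); x,y,z=[P[...,i] for i in range(3)]
m=(abs(x-.6257)<.021)&(abs(y+.1107)<.021)&(z>.03)&(z<.06)&(im['color'].max(2)<60); print('grommet z',np.median(z[m]).round(4))
for n,b in dict(glue=(.4,.52,-.36,-.24,.04,.2),tape=(.34,.42,-.15,.02,.035,.07)).items():
    m=(x>b[0])&(x<b[1])&(y>b[2])&(y<b[3])&(z>b[4])&(z<b[5]); print(n,np.percentile(P[m],[2,98],0).round(3).tolist())
```

```text
t 21.92 p [ 0.4886 -0.4021  0.1692] yaw -89.0 zax [ 0.003 -0.002 -1.   ] F [ 0.22  0.25 -0.36] w 0.0749 ff 0.0 q6 0.46
side jaw front x 0.0769
side rail 760 ((-0.0005379393696784973, -0.006550181657075882), (0.15546438097953796, 0.07176639139652252), 0.17069728672504425) z 0.0401 x [-0.0762  0.0717] y [-0.0389  0.0289]
side hook x [-0.1062 -0.0702] y [-0.0402  0.0421]
scene jaw front x 0.0784
scene rail 750 ((0.00642511248588562, -0.002573516219854355), (0.06247086450457573, 0.14908485114574432), 88.29205322265625) z 0.0386 x [-0.0665  0.0775] y [-0.0328  0.026 ]
scene hook x [-0.1062 -0.0718] y [-0.0432  0.0395]
wrist rail 77 ((-0.06098073348402977, -0.029075205326080322), (0.021102111786603928, 0.01580757647752762), 43.50444030761719) z 0.0405 x [-0.0655 -0.0491] y [-0.0403 -0.0202]
wrist hook x [-0.1084 -0.0742] y [-0.0423 -0.0161]
block (array([ 0.4896, -0.403 ]), array([0.0598, 0.0881]), 1.02) [0.0213 0.0225 0.0237]
grommet z 0.0431
glue [[0.422, -0.301, 0.043], [0.479, -0.264, 0.18]]
tape [[0.36, -0.074, 0.036], [0.396, -0.022, 0.064]]
```

Everything is in place, so I hand in.

```bash
python3 -c "
from station import ctrl
print(ctrl.hand_in())"
```

```text
the job is handed in; nothing more can be done
None
```

The job is handed in with no verdict shown: my last camera check had the rail held under the lip, the grommet fully home, the offcut flat on the bench, and the glue bottle and tape measure unmoved (I did not re-measure the screw tin, but nothing went near it).

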